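# Release a ratcheted cheese press

## Robot

A 7-joint arm with a two-finger parallel gripper is mounted at the origin on the work surface. World frame = base frame: x ahead of the robot, y to its left, z up, the work surface at z = 0. Lengths are in m, angles in degrees, forces in N, time in s.
With the tool pointing down it reaches from about 0.425 to 0.875 m from the base axis. Payload 4.7 kg.
Tool frame: the origin (TCP) lies between the finger pads; the fingertips stand 8 mm ahead of it and the grasp point (between the pads) lies 11 mm behind it (env.tip_extent is the distance from the TCP to the fingertips, in m); z points along the fingers, y is the line along which they close (so a half turn about z gives the same grasp; the last joint's range is limited). The gripper opens to 87 mm and grips with 3 to 60 N. Pads are 19 mm wide; open, the fingers measure 117 mm over their backs; the gripper's body (75 mm by 190 mm) begins 51 mm behind the grasp point.
Start: joints at [75.98, 18.392, -4.016, 83.108, 1.295, 78.541, -3.26], TCP at [0.166, -0.628, 0.231] pointing down, gripper open.
Joint ranges: [-163.93, 163.93], [-17.29, 119.83], [-79.2, 71.16], [3.27, 140.29], [-89.18, 269.18], [5.43, 117.66], [-154.24, 154.24]. Speed limits (degrees/s): [147.25, 147.25, 180, 180, 180, 180, 180].

## Interface

Orientations are given as [roll, pitch, yaw] about the fixed x, y, z axes, in that order (R = Rz(yaw) Ry(pitch) Rx(roll)).
In Python, from cell import sensors, vision, workorder, env gives the robot as it stands.
- The arm moves only by the tool drive_tool, never from a script. Its argument "moves" is a list of rows, each an object of numbers: "x", "y", "z": the shift along the tool's x, y, z in mm; "rx", "ry", "rz": the turn, a rotation vector about the tool's x, y, z in rad; "fingers": the closure, from -1 (fully open) to 1 (shut). In form: [{"x": .., "y": .., "z": .., "rx": .., "ry": .., "rz": .., "fingers": ..}, ...]. A call has 1 to 20 rows; each row is the pose to reach, as a shift and turn from the pose commanded when the call began, along the tool's axes at that moment; what a row does not reach only later rows make up. A row lasts 1/8 s, in which the tool goes at most 62.5 mm and 10.7 degrees, less where a joint would pass 70% of its speed; a pose out of reach is approached as far as the arm can. A call with a gripper value outside its range is refused whole. The fingers move at their own pace and stop on an object; "force" is the grip in N (left out, the last holds). Time passes only in rows, so rows that repeat a pose let the fingers close. It gives the time, the measured TCP pose, the force, the opening and the grip force at its end, in the units of the state.
- sensors.get_obs(): the state, without advancing time (a new reading comes with each control period).
- vision.read_camera(name): name is "scene" or "top"; returns a dict with "image" (420x560x3 uint8, red, green, blue), "fx", "fy", "cx", "cy" (pixels), "R" (3x3) and "t" (3): a world point X has camera coordinates R X + t. Camera axes: x right, y down, z forward; pixel columns grow to the right and rows downward; lengths in m; the calibration is good to about 2 mm. A picture is of the moment at which its call begins. There is no depth.
- workorder.sign_off(): hands the job in; it is judged then, once.
The state is a dict: "time_s": time; "qpos": joint angles; "joint_velocities": joint speeds; "effort": joint torques, N m; "tool_pos": TCP position; "tool_rot": TCP orientation; "force": force on the tool from outside, world axes, zero at the start; "wrist_torque": the same for the moment, N m; "grip_width": finger opening in m; "grasp_force": force on a finger pad.
Only numpy, scipy, OpenCV 4.12 (cv2) and the standard library are available. Lean on these libraries where they do the work, as an engineer would, in place of code of your own. Each camera call takes 0.05 s, during which the arm holds its last target. There are 200 camera calls.

## Task

The cheese has been pressed long enough, so release the press: ease the crank a little further in the pressing direction, not as far as the next click, to free the pawl from its tooth, and then throw the pawl over clear of the wheel. Then wind the crank back until the stop collar on the ram comes up snug against the buffer hidden in the head, just firmly enough to feel it bear and without straining it, and let go. Never drag the pawl out against its tooth or force the wheel back against it, and leave the other things on the counter where they stand.

Things in the scene. Friction and masses are not known exactly. Their poses are not given: they have to be found in the camera images.
- press: Counter-top cheese press, fixed to the counter: wooden foot 270 x 200 mm (top at 22 mm), white mould, steel C-frame 262 mm tall with a vertical ram. Origin: on the counter under the ram's axis. Its frame is used in all entries below: x from the ram towards the column at the back, z up; crank, ratchet wheel and pawl are all on the +y side. The foot reaches from x = -105 to 165 mm.
- skirt_rim (a point): Rim of the round skirt, 44 mm bore and 12 mm deep, under the steel head (a block 167 x 50 x 65 mm, underside 195 mm above the counter). This point: on the ram's axis, 183 mm above the counter. The square ram, 18 mm thick, slides up and down through it all; its top is 283 mm above the counter when down, up to 320 mm when up. Its pressing disc now sits on a sprung follower in the mould.
- stop_collar: Stop collar: steel ring 40 mm across, 16 mm high, clamped on the ram 12 to 26 mm below the skirt's rim at the start. Origin: centre of its top face. It rises with the ram into the skirt until it meets a nylon buffer, out of sight 2 to 10 mm above the rim. Each newton at the handle above what winding takes is 4.5 N at the collar; snug is 3 to 8 N more, over 12 N strains it.
- shaft (a point): Fixed point on the axis of the crank's shaft, in the middle plane of the wheel and pawl: x = 30, y = 33, z = 225 mm of the press. The shaft runs along y.
- crank: Crank arm, shaft and steel ratchet wheel, one turning part. The wheel has 16 saw teeth 7 mm deep, 80 mm across the tips, 10 mm thick, from y = 28 to 38 mm of the press. Origin: on the shaft's axis at y = 0 of the press; its axes are the press's when the angle is 0.
- crank_angle (a joint): Angle of crank and wheel (rad); starts at -0.02 to 0. Grows as wound back: the handle rises on the ram's side and goes over the top towards the column, the ram rises 20 mm per rad. Falls as the press is tightened. Arm 90 mm; the handle stands at 155 degrees minus the angle, from +x towards +z. Stiff: takes 5 to 9 N at the handle, stays where left. One tooth is 0.393 rad.
- handle_mid (a point): Middle of the crank's dark wooden handle: level cylinder 22 mm thick, 60 mm long, along y of the press, spinning freely on its pin. It is 90 mm from the shaft's axis, at y = 91 mm of the press; the 8 mm thick crank arm is 37 mm from it towards the head. Easily pinched from above with the fingers closing along x of the press.
- pawl_angle (a joint): Pawl angle (rad), 0 with its nose down in the teeth, growing as the nose lifts and its ball lever swings towards the column, to 1.2 on its stop. Past about 0.75 it falls over and stays by its own weight, below 0.5 it falls back. Free, it needs under 1 N at the ball. It is trapped behind its tooth and comes out freely only with the crank at -0.10 to -0.28; below -0.36 it clicks to the next tooth.
- pawl_pivot (a point): Fixed point, the pawl's pivot: 48 mm along x and 50 mm above the shaft's axis, at y = 33 mm of the press. Its axis is parallel to the shaft.
- pawl_ball (a point): Centre of the 22 mm steel ball on the pawl's lever, 45 mm from the pivot. With the pawl down the lever leans 30 degrees from upright, away from the column (22.5 mm along -x, 39 mm above the pivot). It swings in the plane y = 33 mm of the press; the fingertips can push it along x, there is 33 mm of room along x between ball and ram.
- pawl: The pawl: a dark steel nose 8 mm thick and 45 mm long from the pivot to the teeth, and a lever with a ball. Origin at the pivot; its axes are the press's when the angle is 0.
- jar: A closed green glass jar with a steel lid, 72 mm across and 130 mm tall; origin under its centre; only to be left alone.
- spoon_rest: A white ceramic spoon rest, a shallow dish 96 mm across and 12 mm high with a flat tail 80 mm long; origin under the dish's centre; only to be left alone.
- ramekin: A white ceramic bowl, 84 mm across and 45 mm high; origin under its centre; only to be left alone.
- pepper_mill: A dark wooden pepper mill, 58 mm across and 168 mm tall; origin under its centre; only to be left alone.
- mug: A blue ceramic mug, 80 mm across and 90 mm tall; origin under its centre; only to be left alone.
- wooden_spoon: A wooden spoon lying on the counter, 260 mm long; origin under its middle; only to be left alone.
- salt_pot: A marble salt pot with a flat lid, 104 mm across and 82 mm tall; origin under its centre; only to be left alone.

How it is judged (in metres and radians):
On the way, in this order (a step that is already met when the one before it is completed fails the run):
1. the pawl is thrown over clear of the wheel (pawl joint above 1.0) before the crank is wound back (crank still below 0.1) (value of joint pawl_angle above 1 rad and value of joint crank_angle below 0.1 rad), for 0.2 s.
2. the crank is wound back until the stop collar bears on the buffer in the head with at least 10 N, the pawl still thrown over (value of joint pawl_angle above 1 rad and contact force between stop_collar and press above 10 N), for 0.1 s.
At the end, for the whole second after the job is handed in: The pawl lies thrown over (above 1.0 rad), the ram is fully up with the stop collar's top inside the skirt under the head (0.5 mm or more above its rim), where it was brought to bear on the buffer, and the crank is at rest and let go (value of joint pawl_angle above 1 rad and z of stop_collar in the frame of skirt_rim above 0.0005 m and velocity of joint crank_angle between -0.05 and 0.05 rad/s); the robot touches nothing.
It fails at once if the pawl dragged against its tooth, or the wheel forced back against the pawl (more than 12 N between nose and wheel) (contact force between pawl and crank above 12 N).
It fails at once if the press tightened as far as the next click (crank below -0.36) (value of joint crank_angle below -0.36 rad).
It fails at once if the collar strained against its buffer (more than 60 N) (contact force between stop_collar and press above 60 N).
It fails at once if something else on the counter moved by more than 30 mm (distance of any of jar, spoon_rest, ramekin, pepper_mill, mug, wooden_spoon, salt_pot from where it was at the start of the episode above 0.03 m).
It also fails if it takes over 72 s, if anything falls off the work surface, if the arm or the gripper's body presses on something with over 40 N, if the wrist force passes 120 N, or if a joint passes its speed limit or range.

## Working session

There is one attempt and no reset: what is moved stays moved. The work goes in short steps, Python scripts to look and compute and a tool call to move; the robot and the scene stay as the last step left them, time stands still between calls to the robot, and variables do not carry over. Pictures are saved under pics/ and viewed, at most 10 in all, crops included, and the job is handed in when it is done.

Besides the shell and the picture viewer there is one more tool, called after ">>>" by a JSON object that holds its "api" and its "payload", one argument or row to a line. drive_tool: Moves the arm, as the interface text tells. Its arguments: {"type":"object","properties":{"moves":{"type":"array"},"force":{"type":"number"}},"required":["moves"]}

```bash
mkdir -p pics; ls; python3 - <<'E'
from cell import sensors, vision, workorder, env
import cv2
o=sensors.get_obs(); print({k:o[k] for k in('time_s','tool_pos','tool_rot','force','grip_width')}, env.tip_extent)
for n in("scene","top"):
    c=vision.read_camera(n); cv2.imwrite(f"pics/{n}0.png",c["image"][:,:,::-1])
    print(n,c["fx"],c["cx"],c["cy"],c["R"],c["t"])
E
```

```text
pics
{'time_s': 0.0, 'tool_pos': array([ 0.16615637, -0.62785399,  0.22945898]), 'tool_rot': array([-1.79891631e+02,  7.47025340e-03,  1.48302510e+01]), 'force': array([ 0.3983111 ,  0.06887843, -0.06096525]), 'grip_width': 0.0870569574311664} 0.008
scene 455.2060982082318 274.72029989646654 210.46538681419207 [[ 0.48163194  0.87633529 -0.00819367]
 [ 0.68010186 -0.37964639 -0.62716033]
 [-0.55271343  0.29648791 -0.77884709]] [-0.27590561 -0.27432538  1.99102133]
top 492.98306643616064 277.0818409784969 204.6371077227353 [[-3.88805633e-03 -9.99992358e-01 -4.08924576e-04]
 [-9.98428807e-01  3.90483566e-03 -5.58987408e-02]
 [ 5.58999104e-02  1.90944624e-04 -9.98436359e-01]] [-0.00541371  0.58587645  1.44855522]
```

View pics/scene0.png

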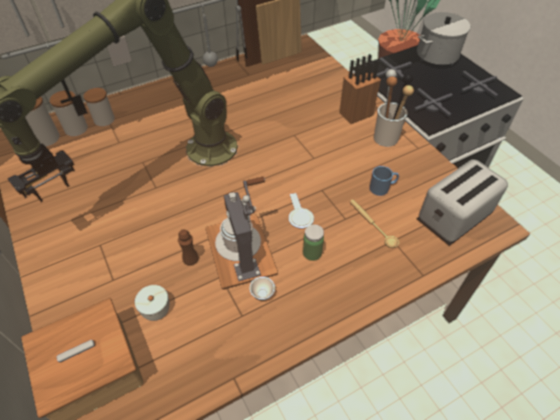

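View pics/top0.png

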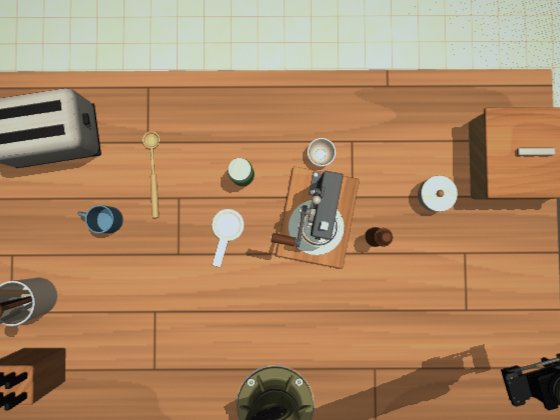

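The scene view shows the press around (240,235), with the handle at (255,182). In the top view the foot is around (317,218), the handle at (285,239) and the head at (327,205). I'll enlarge the press in both views.

```bash
python3 - <<'E'
import cv2,numpy as np
a=cv2.imread("pics/top0.png")[155:280,235:370]; b=cv2.imread("pics/scene0.png")[165:310,190:325]
a=cv2.resize(a,None,fx=4.4,fy=4.4,interpolation=cv2.INTER_CUBIC); b=cv2.resize(b,None,fx=4.1,fy=4.1,interpolation=cv2.INTER_CUBIC)
cv2.imwrite("pics/a.png",a[:600,:800]);cv2.imwrite("pics/b.png",b[:600,:800])
E
```

```text
(no output)
```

View pics/a.png

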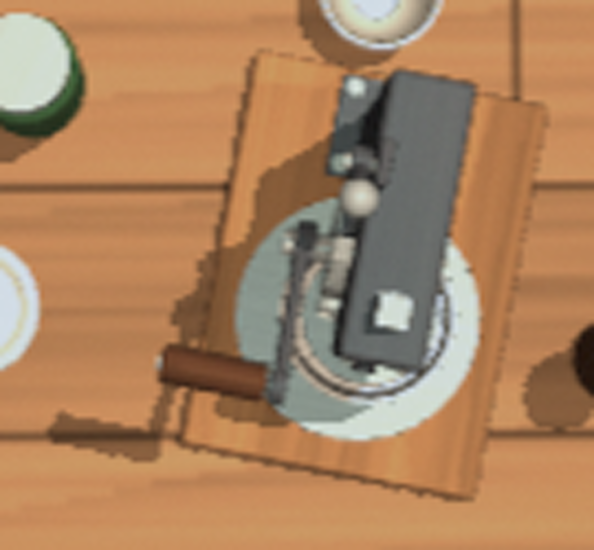

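View pics/b.png

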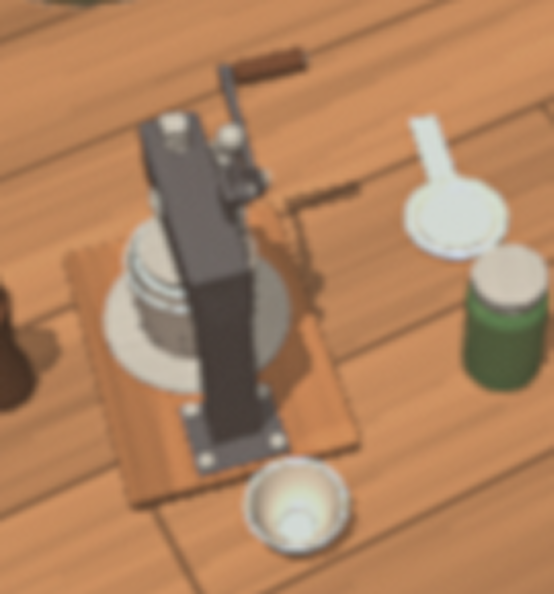

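The top crop shows the foot corners at (258,50), (547,100), (470,498) and (182,442), the ram top at (393,311), the ball at (360,197) and the handle centre at (213,370). The scene crop shows the ram top at (174,123), the ball at (230,135) and the handle at (270,66). Next I'll fit the press pose to these points.

```bash
cat > h.py <<'E'
import numpy as np
from cell import sensors, vision, workorder, env
from scipy.spatial.transform import Rotation as Ro
def P2W(p,pose):
    c,s=np.cos(pose[2]),np.sin(pose[2]); p=np.asarray(p,float)
    return np.array([pose[0]+c*p[0]-s*p[1],pose[1]+s*p[0]+c*p[1],p[2]])
def proj(X,c):
    q=c["R"]@X+c["t"]; return np.array([c["fx"]*q[0]/q[2]+c["cx"],c["fy"]*q[1]/q[2]+c["cy"]])
def ray(px,c,z):
    d=c["R"].T@[(px[0]-c["cx"])/c["fx"],(px[1]-c["cy"])/c["fy"],1]; o=-c["R"].T@c["t"]
    return o+d*(z-o[2])/d[2]
def handle(a,y=.091): 
    t=np.radians(155)-a; return [.03+.09*np.cos(t),y,.225+.09*np.sin(t)]
def ball(p):
    t=np.radians(120)-p; return [.078+.045*np.cos(t),.033,.275+.045*np.sin(t)]
def rel(pose_target,yaw_target):  # shift in tool axes from measured
    o=sensors.get_obs(); R=Ro.from_euler('xyz',o['tool_rot'],degrees=True)
    return R.inv().apply(pose_target-o['tool_pos'])*1000
E
python3 - <<'E'
from h import *
from scipy.optimize import least_squares
C={n:vision.read_camera(n) for n in("top","scene")}
T=lambda u,v:(np.array([u,v])+.5)/4.4-.5+[235,155]
S=lambda u,v:(np.array([u,v])+.5)/4.1-.5+[190,165]
L=[("top",T(258,50),(.165,.1,.022)),("top",T(547,100),(.165,-.1,.022)),("top",T(470,498),(-.105,-.1,.022)),("top",T(182,442),(-.105,.1,.022)),
("top",T(393,311),(0,0,.283)),("top",T(360,197),ball(0)),("top",T(215,370),handle(-.01)),
("scene",S(174,123),(0,0,.283)),("scene",S(230,135),ball(0)),("scene",S(268,66),handle(-.01)),("scene",S(357,440),(.165,.1,.022)),("scene",S(70,255),(-.105,-.1,.022))]
f=lambda p:np.concatenate([proj(P2W(X,p),C[n])-u for n,u,X in L])
r=least_squares(f,[.6,-.1,-.17],loss='soft_l1'); print(r.x,np.degrees(r.x[2]));print(f(r.x).reshape(-1,2).round(1))
np.save("pose.npy",r.x); 
for X in(handle(-.01),ball(0),handle(.01)): print(P2W(X,r.x))
E
```

```text
[ 0.52063594 -0.12222062 -0.19657076] -11.262674796475848
[[ 0.  -0.5]
 [ 0.5  0.9]
 [ 1.3  0.3]
 [-0.1 -0.1]
 [ 0.5 -0.1]
 [-0.1 -0.1]
 [-0.1  0.2]
 [ 0.3 -0.3]
 [ 0.7  0.7]
 [ 0.7  0. ]
 [ 1.7 -0.4]
 [-1.7 -0.6]]
[ 0.48746527 -0.02282805  0.26221808]
[ 0.58151227 -0.10069568  0.31397114]
[ 0.48821132 -0.02297662  0.26384941]
```

```bash
python3 - <<'E'
from h import *
p=np.load("pose.npy"); print(rel(P2W([*handle(-.01,.093)[:2],.375],p),0)); o=sensors.get_obs(); print(o['tool_rot'], o['tool_pos'],np.radians(78.74-o['tool_rot'][2]))
E
```

```text
[ 466.31077589 -504.8102128  -144.54557033]
[-1.79932257e+02  3.82661511e-03  1.48282542e+01] [ 0.1662136  -0.62804158  0.22988882] 1.1154703947971387
```

>>> {"api": "drive_tool", "payload": {
  "moves": [
    {"x": 0, "y": 0, "z": -60},
    {"x": 20, "y": -20, "z": -120},
    {"x": 58, "y": -63, "z": -145, "rz": -0.12},
    {"x": 97, "y": -105, "z": -145, "rz": -0.25},
    {"x": 136, "y": -147, "z": -145, "rz": -0.37},
    {"x": 175, "y": -190, "z": -145, "rz": -0.5},
    {"x": 214, "y": -232, "z": -145, "rz": -0.62},
    {"x": 253, "y": -274, "z": -145, "rz": -0.74},
    {"x": 292, "y": -316, "z": -145, "rz": -0.86},
    {"x": 331, "y": -358, "z": -145, "rz": -0.98},
    {"x": 370, "y": -400, "z": -145, "rz": -1.1},
    {"x": 408, "y": -442, "z": -145, "rz": -1.115},
    {"x": 440, "y": -477, "z": -145, "rz": -1.115},
    {"x": 466, "y": -505, "z": -145, "rz": -1.115},
    {"x": 466, "y": -505, "z": -145, "rz": -1.115},
    {"x": 466, "y": -505, "z": -145, "rz": -1.115}
  ]
}}

```text
invalid input at $.moves[0]: expected keys x, y, z, rx, ry, rz, fingers
```

```bash
python3 - <<'E'
from h import *
p=np.load("pose.npy"); o=sensors.get_obs(); print(o['time_s'],o['tool_rot'], o['tool_pos'],o['force'])
h=handle(-.01,.093); print(rel(P2W([h[0],h[1],h[2]-.011],p),0),78.74-o['tool_rot'][2])
E
```

```text
0.2 [-1.79932257e+02  3.82661511e-03  1.48282542e+01] [ 0.1662136  -0.62804158  0.22988882] [0.67860928 0.6694925  0.34955604]
[ 466.31904292 -504.66386051  -20.76373551] 63.91174579366775
```

All keys are required.

>>> {"api": "drive_tool", "payload": {
  "moves": [
    {"x": 0, "y": 0, "z": -60, "rx": 0, "ry": 0, "rz": 0, "fingers": -1},
    {"x": 20, "y": -20, "z": -120, "rx": 0, "ry": 0, "rz": 0, "fingers": -1},
    {"x": 58, "y": -63, "z": -145, "rx": 0, "ry": 0, "rz": -0.12, "fingers": -1},
    {"x": 97, "y": -105, "z": -145, "rx": 0, "ry": 0, "rz": -0.25, "fingers": -1},
    {"x": 136, "y": -147, "z": -145, "rx": 0, "ry": 0, "rz": -0.37, "fingers": -1},
    {"x": 175, "y": -190, "z": -145, "rx": 0, "ry": 0, "rz": -0.5, "fingers": -1},
    {"x": 214, "y": -232, "z": -145, "rx": 0, "ry": 0, "rz": -0.62, "fingers": -1},
    {"x": 253, "y": -274, "z": -145, "rx": 0, "ry": 0, "rz": -0.74, "fingers": -1},
    {"x": 292, "y": -316, "z": -145, "rx": 0, "ry": 0, "rz": -0.86, "fingers": -1},
    {"x": 331, "y": -358, "z": -145, "rx": 0, "ry": 0, "rz": -0.98, "fingers": -1},
    {"x": 370, "y": -400, "z": -145, "rx": 0, "ry": 0, "rz": -1.1, "fingers": -1},
    {"x": 408, "y": -442, "z": -145, "rx": 0, "ry": 0, "rz": -1.115, "fingers": -1},
    {"x": 440, "y": -477, "z": -145, "rx": 0, "ry": 0, "rz": -1.115, "fingers": -1},
    {"x": 466, "y": -505, "z": -145, "rx": 0, "ry": 0, "rz": -1.115, "fingers": -1},
    {"x": 466, "y": -505, "z": -145, "rx": 0, "ry": 0, "rz": -1.115, "fingers": -1},
    {"x": 466, "y": -505, "z": -145, "rx": 0, "ry": 0, "rz": -1.115, "fingers": -1}
  ]
}}

```text
time_s: 2.2
tool_pos: [0.4873, -0.0219, 0.3753]
tool_rot: [-180.0, 0.0, 78.7]
force: [-0.5, -1.2, 0.4]
grip_width: 0.0868
grasp_force: 0.0
```

>>> {"api": "drive_tool", "payload": {
  "moves": [
    {"x": 1, "y": 0, "z": 50, "rx": 0, "ry": 0, "rz": 0, "fingers": -1},
    {"x": 1, "y": 0, "z": 90, "rx": 0, "ry": 0, "rz": 0, "fingers": -1},
    {"x": 1, "y": 0, "z": 124, "rx": 0, "ry": 0, "rz": 0, "fingers": -1},
    {"x": 1, "y": 0, "z": 124, "rx": 0, "ry": 0, "rz": 0, "fingers": -1},
    {"x": 1, "y": 0, "z": 124, "rx": 0, "ry": 0, "rz": 0, "fingers": 0},
    {"x": 1, "y": 0, "z": 124, "rx": 0, "ry": 0, "rz": 0, "fingers": 0.3},
    {"x": 1, "y": 0, "z": 124, "rx": 0, "ry": 0, "rz": 0, "fingers": 0.3},
    {"x": 1, "y": 0, "z": 124, "rx": 0, "ry": 0, "rz": 0, "fingers": 0.3}
  ],
  "force": 3
}}

```text
time_s: 3.2
tool_pos: [0.488, -0.02, 0.252]
tool_rot: [180.0, 0.0, 78.7]
force: [0.6, -0.0, -0.7]
grip_width: 0.055
grasp_force: 0.0
```

```bash
python3 - <<'E'
from h import *
import cv2
p=np.load("pose.npy"); h=handle(-.01,.093); print(rel(P2W([h[0],h[1],h[2]-.011],p),0))
a=vision.read_camera("top")["image"][195:295,235:370]; b=vision.read_camera("scene")["image"][135:260,190:325]
a=cv2.resize(a,(486,360),interpolation=cv2.INTER_CUBIC); b=cv2.resize(b,(389,360),interpolation=cv2.INTER_CUBIC)
im=np.hstack([a,b])[:,:,::-1]; im=cv2.resize(im,(800,int(800*im.shape[0]/im.shape[1])));cv2.imwrite("pics/c.png",im)
E
```

```text
[-0.91693308  0.02092148  0.81163463]
```

View pics/c.png

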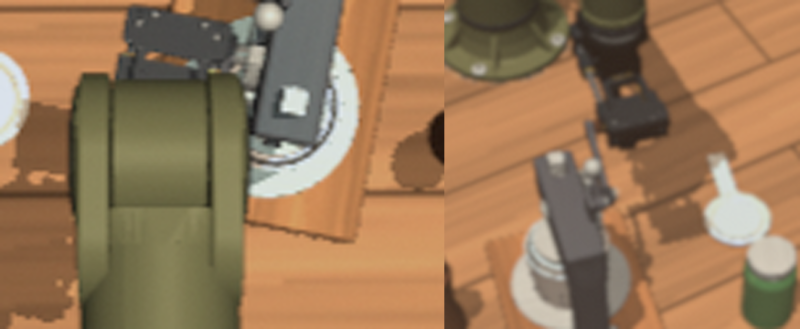

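The gripper hides the handle in both views: top (170,60), scene (630,110). The crank arm runs into it at the expected place and the measured offset is under 1 mm, so I'll close lightly.

>>> {"api": "drive_tool", "payload": {
  "moves": [
    {"x": 0, "y": 0, "z": 0, "rx": 0, "ry": 0, "rz": 0, "fingers": 0.6},
    {"x": 0, "y": 0, "z": 0, "rx": 0, "ry": 0, "rz": 0, "fingers": 1},
    {"x": 0, "y": 0, "z": 0, "rx": 0, "ry": 0, "rz": 0, "fingers": 1},
    {"x": 0, "y": 0, "z": 0, "rx": 0, "ry": 0, "rz": 0, "fingers": 1},
    {"x": 0, "y": 0, "z": 0, "rx": 0, "ry": 0, "rz": 0, "fingers": 1}
  ],
  "force": 3
}}

```text
time_s: 3.92
tool_pos: [0.488, -0.02, 0.2515]
tool_rot: [180.0, -0.0, 78.7]
force: [1.6, -0.1, -1.1]
grip_width: 0.0217
grasp_force: 3.0
```

```bash
python3 - <<'E'
from h import *
for a in(-.01,-.05,-.1,-.15,-.19,-.2): print(a,(np.array(handle(a))-handle(-.01)).round(4)*1000)
E
```

```text
-0.01 [0. 0. 0.]
-0.05 [-1.4  0.  -3.3]
-0.1 [-3.   0.  -7.5]
-0.15 [ -4.4   0.  -11.8]
-0.19 [ -5.3   0.  -15.3]
-0.2 [ -5.6   0.  -16.1]
```

>>> {"api": "drive_tool", "payload": {
  "moves": [
    {"x": 0, "y": 0, "z": 0, "rx": 0, "ry": 0, "rz": 0, "fingers": 1},
    {"x": 0, "y": 0, "z": 0, "rx": 0, "ry": 0, "rz": 0, "fingers": 1},
    {"x": 0, "y": -1.4, "z": 3.3, "rx": 0, "ry": 0, "rz": 0, "fingers": 1},
    {"x": 0, "y": -3, "z": 7.5, "rx": 0, "ry": 0, "rz": 0, "fingers": 1},
    {"x": 0, "y": -4.4, "z": 11.8, "rx": 0, "ry": 0, "rz": 0, "fingers": 1},
    {"x": 0, "y": -5.3, "z": 15.3, "rx": 0, "ry": 0, "rz": 0, "fingers": 1},
    {"x": 0, "y": -5.3, "z": 15.3, "rx": 0, "ry": 0, "rz": 0, "fingers": 1},
    {"x": 0, "y": -5.3, "z": 15.3, "rx": 0, "ry": 0, "rz": 0, "fingers": 1}
  ],
  "force": 30
}}

```text
time_s: 4.92
tool_pos: [0.4826, -0.0189, 0.2359]
tool_rot: [180.0, -0.0, 78.7]
force: [3.9, -0.9, 0.2]
grip_width: 0.0213
grasp_force: 30.0
```

>>> {"api": "drive_tool", "payload": {
  "moves": [
    {"x": 0, "y": 0, "z": 0, "rx": 0, "ry": 0, "rz": 0, "fingers": -0.3},
    {"x": 0, "y": 0, "z": 0, "rx": 0, "ry": 0, "rz": 0, "fingers": -0.3},
    {"x": 0, "y": 0, "z": 0, "rx": 0, "ry": 0, "rz": 0, "fingers": -0.3},
    {"x": 0, "y": 0, "z": -50, "rx": 0, "ry": 0, "rz": 0, "fingers": -0.3},
    {"x": 0, "y": 0, "z": -100, "rx": 0, "ry": 0, "rz": 0, "fingers": 1},
    {"x": 0, "y": 0, "z": -150, "rx": 0, "ry": 0, "rz": 0, "fingers": 1},
    {"x": -10, "y": -20, "z": -150, "rx": 0, "ry": 0, "rz": 0, "fingers": 1},
    {"x": -60, "y": 20, "z": -150, "rx": 0, "ry": 0, "rz": 0, "fingers": 1},
    {"x": -60, "y": 55, "z": -150, "rx": 0, "ry": 0, "rz": 0, "fingers": 1},
    {"x": -60, "y": 55, "z": -150, "rx": 0, "ry": 0, "rz": 0, "fingers": 1}
  ],
  "force": 10
}}

```text
time_s: 6.18
tool_pos: [0.5254, -0.0897, 0.3845]
tool_rot: [-179.8, -0.1, 78.6]
force: [-1.3, 1.4, 0.1]
grip_width: 0.0049
grasp_force: 0.0
```

```bash
python3 - <<'E'
from h import *
import cv2
p=np.load("pose.npy"); o=sensors.get_obs(); print(o['time_s'],o['tool_pos'],o['grip_width'])
c=vision.read_camera("scene"); c0=cv2.imread("pics/scene0.png")[:,:,::-1]
for X in(handle(-.01),handle(-.19)): print(proj(P2W(X,p),c))
for im in(c0,c["image"]):
    s=im[165:205,225:290].astype(int); m=(s[...,0]<125)&(s[...,0]-s[...,2]>25)
    v,u=np.nonzero(m); print(u.mean()+225,v.mean()+165,len(u))
print(rel(P2W([.0,.033,.306],p),0))
b=c["image"][135:260,190:325]; cv2.imwrite("pics/d.png",cv2.resize(b,(608,563),interpolation=cv2.INTER_CUBIC)[:,:,::-1])
E
```

```text
6.175 [ 0.52544828 -0.08972808  0.38448722] 0.004927578138463604
[255.6512871  180.75743475]
[255.39750327 182.72838385]
251.625 183.44791666666666 96
255.92727272727274 179.39272727272729 275
[-1.09671681  2.86968359 79.11030576]
```

View pics/d.png

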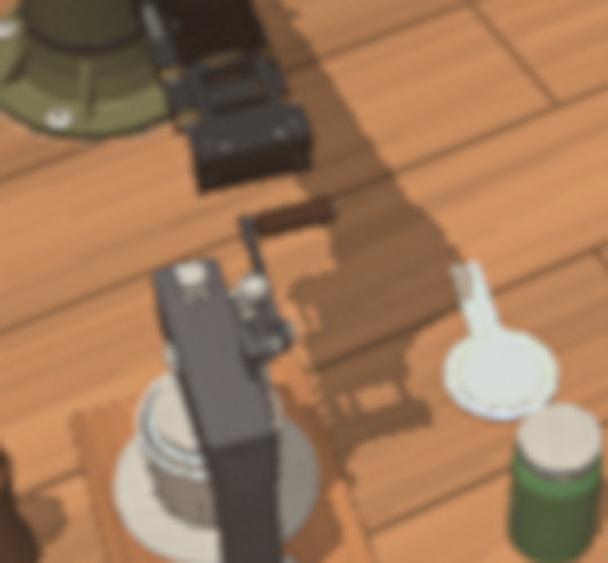

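The handle centre is at about (295,217) in the crop, which is pixel (255.5,183.2). It has moved 2.1 px down, which matches -0.19 rad. The pawl ball is at crop (253,288), still down. Now I'll lower the closed fingers on the ram side of the ball and push it over.

>>> {"api": "drive_tool", "payload": {
  "moves": [
    {"x": -1, "y": 3, "z": 40, "rx": 0, "ry": 0, "rz": 0, "fingers": 1},
    {"x": -1, "y": 3, "z": 79, "rx": 0, "ry": 0, "rz": 0, "fingers": 1},
    {"x": -1, "y": 3, "z": 79, "rx": 0, "ry": 0, "rz": 0, "fingers": 1},
    {"x": -1, "y": 13, "z": 79, "rx": 0, "ry": 0, "rz": 0, "fingers": 1},
    {"x": -1, "y": 22, "z": 79, "rx": 0, "ry": 0, "rz": 0, "fingers": 1},
    {"x": -1, "y": 28, "z": 79, "rx": 0, "ry": 0, "rz": 0, "fingers": 1},
    {"x": -1, "y": 34, "z": 79, "rx": 0, "ry": 0, "rz": 0, "fingers": 1},
    {"x": -1, "y": 38, "z": 79, "rx": 0, "ry": 0, "rz": 0, "fingers": 1},
    {"x": -1, "y": 42, "z": 79, "rx": 0, "ry": 0, "rz": 0, "fingers": 1}
  ]
}}

```text
time_s: 7.35
tool_pos: [0.5658, -0.0977, 0.3072]
tool_rot: [-180.0, 0.0, 78.7]
force: [-1.2, -0.9, 0.2]
grip_width: 0.0003
grasp_force: 0.4
```

>>> {"api": "drive_tool", "payload": {
  "moves": [
    {"x": 0, "y": 5, "z": 0, "rx": 0, "ry": 0, "rz": 0, "fingers": 1},
    {"x": 0, "y": 10, "z": 0, "rx": 0, "ry": 0, "rz": 0, "fingers": 1},
    {"x": 0, "y": 15, "z": 0, "rx": 0, "ry": 0, "rz": 0, "fingers": 1},
    {"x": 0, "y": 20, "z": 0, "rx": 0, "ry": 0, "rz": 0, "fingers": 1},
    {"x": 0, "y": 25, "z": 0, "rx": 0, "ry": 0, "rz": 0, "fingers": 1},
    {"x": 0, "y": 30, "z": 0, "rx": 0, "ry": 0, "rz": 0, "fingers": 1},
    {"x": 0, "y": 30, "z": 0, "rx": 0, "ry": 0, "rz": 0, "fingers": 1}
  ]
}}

```text
time_s: 8.22
tool_pos: [0.5954, -0.1036, 0.307]
tool_rot: [-180.0, -0.0, 78.7]
force: [-0.2, -0.4, -0.1]
grip_width: 0.0006
grasp_force: 0.0
```

>>> {"api": "drive_tool", "payload": {
  "moves": [
    {"x": 0, "y": -15, "z": 0, "rx": 0, "ry": 0, "rz": 0, "fingers": 1},
    {"x": 0, "y": -35, "z": 0, "rx": 0, "ry": 0, "rz": 0, "fingers": 1},
    {"x": 0, "y": -60, "z": -30, "rx": 0, "ry": 0, "rz": 0, "fingers": 1},
    {"x": 0, "y": -90, "z": -75, "rx": 0, "ry": 0, "rz": 0, "fingers": 1},
    {"x": 40, "y": -128, "z": -75, "rx": 0, "ry": 0, "rz": 0, "fingers": -0.5},
    {"x": 60, "y": -128, "z": -75, "rx": 0, "ry": 0, "rz": 0, "fingers": -0.5},
    {"x": 60, "y": -128, "z": -75, "rx": 0, "ry": 0, "rz": 0, "fingers": -0.5},
    {"x": 60, "y": -128, "z": -75, "rx": 0, "ry": 0, "rz": 0, "fingers": -0.5}
  ]
}}

```text
time_s: 9.22
tool_pos: [0.4809, -0.021, 0.382]
tool_rot: [-180.0, 0.1, 78.6]
force: [-0.5, -1.1, 0.1]
grip_width: 0.0327
grasp_force: 0.0
```

```bash
python3 - <<'E'
from h import *
import cv2
p=np.load("pose.npy"); o=sensors.get_obs(); print(o['time_s'],o['tool_pos'],o['grip_width'])
c=vision.read_camera("scene"); print([ (proj(P2W(ball(a),p),c)-[190,135])*4.504 for a in(0,1.0,1.2)])
h=handle(-.19,.093); print(rel(P2W([h[0],h[1],h[2]-.011],p),0))
b=c["image"][135:260,190:325]; cv2.imwrite("pics/e.png",cv2.resize(b,(608,563),interpolation=cv2.INTER_CUBIC)[:,:,::-1])
E
```

```text
9.225 [ 0.48092268 -0.02095136  0.38195785] 0.03272089238122155
[array([254.25503899, 284.76228908]), array([271.22558663, 330.626811  ]), array([274.62983625, 343.59415654])]
[  1.72059306   1.34410566 145.88414097]
```

View pics/e.png

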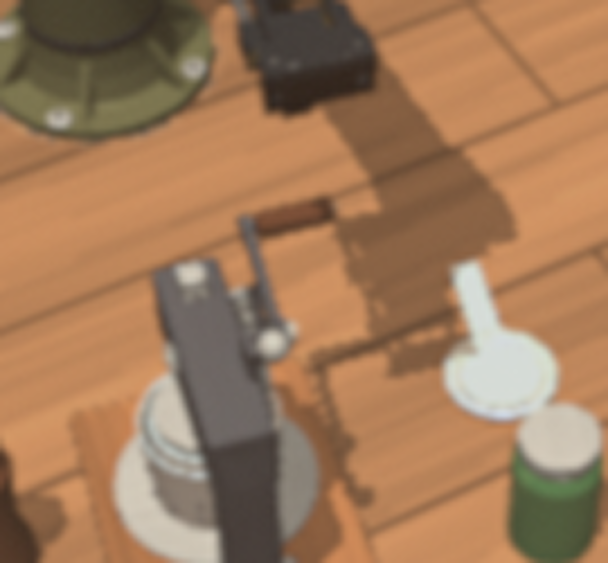

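The ball is now at crop (272,341), which matches the predicted (274,343) for 1.2 rad, so the pawl is thrown over. I'll regrasp the handle.

>>> {"api": "drive_tool", "payload": {
  "moves": [
    {"x": 2, "y": 1, "z": 0, "rx": 0, "ry": 0, "rz": 0, "fingers": -0.8},
    {"x": 2, "y": 1, "z": 50, "rx": 0, "ry": 0, "rz": 0, "fingers": -0.8},
    {"x": 2, "y": 1, "z": 100, "rx": 0, "ry": 0, "rz": 0, "fingers": -0.8},
    {"x": 2, "y": 1, "z": 146, "rx": 0, "ry": 0, "rz": 0, "fingers": -0.8},
    {"x": 2, "y": 1, "z": 146, "rx": 0, "ry": 0, "rz": 0, "fingers": 0},
    {"x": 2, "y": 1, "z": 146, "rx": 0, "ry": 0, "rz": 0, "fingers": 1},
    {"x": 2, "y": 1, "z": 146, "rx": 0, "ry": 0, "rz": 0, "fingers": 1},
    {"x": 2, "y": 1, "z": 146, "rx": 0, "ry": 0, "rz": 0, "fingers": 1},
    {"x": 2, "y": 1, "z": 146, "rx": 0, "ry": 0, "rz": 0, "fingers": 1}
  ],
  "force": 30
}}

```text
time_s: 10.4
tool_pos: [0.4831, -0.018, 0.2369]
tool_rot: [179.9, 0.0, 78.7]
force: [-0.3, -0.2, -0.2]
grip_width: 0.0359
grasp_force: 0.0
```

```bash
python3 - <<'E'
from h import *
o=sensors.get_obs();print(o['time_s'],o['tool_pos'],o['grip_width'],o['grasp_force'],o['force'])
h0=np.array(handle(-.19))
for a in np.arange(-.15,1.7,.05): print(round(a,2),((np.array(handle(a))-h0)*1000).round(1)[[0,2]])
E
```

```text
10.4 [ 0.48314698 -0.01795754  0.23694677] 0.035948957997603816 0.0 [-0.26724025 -0.22125019 -0.22753121]
-0.15 [0.9 3.5]
-0.1 [2.3 7.8]
-0.05 [ 3.9 12. ]
0.0 [ 5.7 16.1]
0.05 [ 7.7 20.1]
0.1 [ 9.9 24. ]
0.15 [12.3 27.9]
0.2 [14.9 31.5]
0.25 [17.7 35.1]
0.3 [20.6 38.5]
0.35 [23.7 41.8]
0.4 [27.  44.9]
0.45 [30.4 47.8]
0.5 [33.9 50.5]
0.55 [37.6 53.1]
0.6 [41.4 55.5]
0.65 [45.4 57.7]
0.7 [49.4 59.7]
0.75 [53.5 61.5]
0.8 [57.7 63.1]
0.85 [62.  64.4]
0.9 [66.4 65.6]
0.95 [70.8 66.5]
1.0 [75.2 67.2]
1.05 [79.7 67.7]
1.1 [84.2 68. ]
1.15 [88.7 68. ]
1.2 [93.2 67.9]
1.25 [97.7 67.5]
1.3 [102.1  66.8]
1.35 [106.5  66. ]
1.4 [110.9  64.9]
1.45 [115.2  63.6]
1.5 [119.5  62.1]
1.55 [123.6  60.4]
1.6 [127.7  58.5]
1.65 [131.7  56.4]
```

>>> {"api": "drive_tool", "payload": {
  "moves": [
    {"x": 0, "y": 0, "z": 0, "rx": 0, "ry": 0, "rz": 0, "fingers": 1},
    {"x": 0, "y": 0, "z": 0, "rx": 0, "ry": 0, "rz": 0, "fingers": 1},
    {"x": 0, "y": 0, "z": 0, "rx": 0, "ry": 0, "rz": 0, "fingers": 1},
    {"x": 0, "y": 0.9, "z": -3.5, "rx": 0, "ry": 0, "rz": 0, "fingers": 1},
    {"x": 0, "y": 2.3, "z": -7.8, "rx": 0, "ry": 0, "rz": 0, "fingers": 1},
    {"x": 0, "y": 3.9, "z": -12, "rx": 0, "ry": 0, "rz": 0, "fingers": 1},
    {"x": 0, "y": 5.7, "z": -16.1, "rx": 0, "ry": 0, "rz": 0, "fingers": 1},
    {"x": 0, "y": 9.9, "z": -24, "rx": 0, "ry": 0, "rz": 0, "fingers": 1},
    {"x": 0, "y": 14.9, "z": -31.5, "rx": 0, "ry": 0, "rz": 0, "fingers": 1},
    {"x": 0, "y": 20.6, "z": -38.5, "rx": 0, "ry": 0, "rz": 0, "fingers": 1},
    {"x": 0, "y": 27, "z": -44.9, "rx": 0, "ry": 0, "rz": 0, "fingers": 1},
    {"x": 0, "y": 33.9, "z": -50.5, "rx": 0, "ry": 0, "rz": 0, "fingers": 1},
    {"x": 0, "y": 37.6, "z": -53.1, "rx": 0, "ry": 0, "rz": 0, "fingers": 1}
  ],
  "force": 35
}}

```text
time_s: 12.02
tool_pos: [0.5195, -0.0253, 0.2896]
tool_rot: [-179.9, 0.0, 78.7]
force: [-3.2, 0.7, -5.7]
grip_width: 0.0211
grasp_force: 35.0
```

```bash
cat > st.py <<'E'
from h import *
p=np.load("pose.npy"); o=sensors.get_obs(); c,s=np.cos(p[2]),np.sin(p[2])
d=o['tool_pos'][:2]-p[:2]; x=c*d[0]+s*d[1]; z=o['tool_pos'][2]+.011
a=np.radians(155)-np.arctan2(z-.225,x-.03); r=np.hypot(z-.225,x-.03)
t=np.radians(155)-a; tan=np.array([np.sin(t),-np.cos(t)]); f=o['force']; F=np.array([c*f[0]+s*f[1],f[2]])
print(o['time_s'],'angle',a.round(3),'r',r.round(4),'F tang resist',(-F@tan).round(2),'radial',(F@[np.cos(t),np.sin(t)]).round(2),'grip',o['grip_width'],o['grasp_force'],'vel',abs(o['joint_velocities']).max())
h0=np.array([x,0,z]); 
for da in (.02,.04,.06,.08,.1,.15,.2,.25,.3,.35,.4): print(da, ((np.array(handle(a+da))-handle(a))*1000).round(1)[[0,2]])
E
python3 st.py
```

```text
12.025 angle 0.55 r 0.0907 F tang resist 5.91 radial -2.96 grip 0.021100607448772336 35.003118100212305 vel 4.982822673777506
0.02 [1.5 1. ]
0.04 [3.  1.9]
0.06 [4.6 2.8]
0.08 [6.2 3.7]
0.1 [7.7 4.6]
0.15 [11.8  6.6]
0.2 [15.9  8.4]
0.25 [20.1 10. ]
0.3 [24.4 11.3]
0.35 [28.7 12.5]
0.4 [33.1 13.4]
```

>>> {"api": "drive_tool", "payload": {
  "moves": [
    {"x": 0, "y": 1.5, "z": -1, "rx": 0, "ry": 0, "rz": 0, "fingers": 1},
    {"x": 0, "y": 3, "z": -1.9, "rx": 0, "ry": 0, "rz": 0, "fingers": 1},
    {"x": 0, "y": 4.6, "z": -2.8, "rx": 0, "ry": 0, "rz": 0, "fingers": 1},
    {"x": 0, "y": 6.2, "z": -3.7, "rx": 0, "ry": 0, "rz": 0, "fingers": 1},
    {"x": 0, "y": 7.7, "z": -4.6, "rx": 0, "ry": 0, "rz": 0, "fingers": 1}
  ]
}}

```text
time_s: 12.65
tool_pos: [0.5269, -0.0268, 0.2941]
tool_rot: [-180.0, 0.0, 78.7]
force: [-5.2, -0.5, -6.5]
grip_width: 0.021
grasp_force: 35.0
```

```bash
python3 st.py
```

```text
12.65 angle 0.646 r 0.0907 F tang resist 7.51 radial -3.41 grip 0.020976510518102537 35.0070837126259 vel 2.180801007232388
0.02 [1.6 0.8]
0.04 [3.2 1.6]
0.06 [4.8 2.4]
0.08 [6.5 3.1]
0.1 [8.1 3.8]
0.15 [12.4  5.4]
0.2 [16.6  6.8]
0.25 [21.  8.]
0.3 [25.4  8.9]
0.35 [29.8  9.7]
0.4 [34.3 10.2]
```

>>> {"api": "drive_tool", "payload": {
  "moves": [
    {"x": 0, "y": 1.6, "z": -0.8, "rx": 0, "ry": 0, "rz": 0, "fingers": 1},
    {"x": 0, "y": 3.2, "z": -1.6, "rx": 0, "ry": 0, "rz": 0, "fingers": 1},
    {"x": 0, "y": 4.8, "z": -2.4, "rx": 0, "ry": 0, "rz": 0, "fingers": 1},
    {"x": 0, "y": 6.5, "z": -3.1, "rx": 0, "ry": 0, "rz": 0, "fingers": 1}
  ]
}}

```text
time_s: 13.15
tool_pos: [0.5332, -0.028, 0.2972]
tool_rot: [-180.0, 0.0, 78.7]
force: [-5.1, -0.0, -5.3]
grip_width: 0.0211
grasp_force: 35.0
```

```bash
python3 st.py|head -7
```

```text
13.15 angle 0.725 r 0.0907 F tang resist 6.71 radial -2.88 grip 0.021097090006383053 35.00859677755216 vel 2.3077911218995295
0.02 [1.7 0.7]
0.04 [3.3 1.4]
0.06 [5. 2.]
0.08 [6.7 2.6]
0.1 [8.4 3.2]
0.15 [12.7  4.4]
```

>>> {"api": "drive_tool", "payload": {
  "moves": [
    {"x": 0, "y": 1.7, "z": -0.7, "rx": 0, "ry": 0, "rz": 0, "fingers": 1},
    {"x": 0, "y": 3.3, "z": -1.4, "rx": 0, "ry": 0, "rz": 0, "fingers": 1},
    {"x": 0, "y": 5.0, "z": -2.0, "rx": 0, "ry": 0, "rz": 0, "fingers": 1},
    {"x": 0, "y": 6.7, "z": -2.6, "rx": 0, "ry": 0, "rz": 0, "fingers": 1}
  ]
}}

```text
time_s: 13.65
tool_pos: [0.5397, -0.0294, 0.2998]
tool_rot: [-179.9, 0.0, 78.7]
force: [-5.4, 1.0, -4.8]
grip_width: 0.0214
grasp_force: 35.0
```

```bash
python3 st.py|head -7
```

```text
13.65 angle 0.804 r 0.0907 F tang resist 6.77 radial -2.77 grip 0.021422069968802165 35.008830093283905 vel 2.282209177454712
0.02 [1.7 0.6]
0.04 [3.4 1.1]
0.06 [5.2 1.6]
0.08 [6.9 2.1]
0.1 [8.6 2.5]
0.15 [13.   3.4]
```

>>> {"api": "drive_tool", "payload": {
  "moves": [
    {"x": 0, "y": 1.7, "z": -0.6, "rx": 0, "ry": 0, "rz": 0, "fingers": 1},
    {"x": 0, "y": 3.4, "z": -1.1, "rx": 0, "ry": 0, "rz": 0, "fingers": 1},
    {"x": 0, "y": 5.2, "z": -1.6, "rx": 0, "ry": 0, "rz": 0, "fingers": 1},
    {"x": 0, "y": 6.9, "z": -2.1, "rx": 0, "ry": 0, "rz": 0, "fingers": 1}
  ]
}}

```text
time_s: 14.15
tool_pos: [0.5464, -0.0307, 0.3019]
tool_rot: [-179.9, 0.0, 78.7]
force: [-5.4, 0.7, -4.8]
grip_width: 0.0209
grasp_force: 35.0
```

```bash
python3 st.py|head -7
```

```text
14.15 angle 0.883 r 0.0908 F tang resist 6.44 radial -3.25 grip 0.020898442683648075 35.00889077411557 vel 2.1321117000648395
0.02 [1.7 0.4]
0.04 [3.5 0.8]
0.06 [5.3 1.2]
0.08 [7.  1.5]
0.1 [8.8 1.8]
0.15 [13.3  2.4]
```

>>> {"api": "drive_tool", "payload": {
  "moves": [
    {"x": 0, "y": 1.7, "z": -0.4, "rx": 0, "ry": 0, "rz": 0, "fingers": 1},
    {"x": 0, "y": 3.5, "z": -0.8, "rx": 0, "ry": 0, "rz": 0, "fingers": 1},
    {"x": 0, "y": 5.3, "z": -1.1, "rx": 0, "ry": 0, "rz": 0, "fingers": 1},
    {"x": 0, "y": 7.0, "z": -1.4, "rx": 0, "ry": 0, "rz": 0, "fingers": 1}
  ]
}}

```text
time_s: 14.65
tool_pos: [0.5532, -0.0321, 0.3034]
tool_rot: [-179.9, 0.0, 78.7]
force: [-5.2, -0.2, -4.0]
grip_width: 0.0213
grasp_force: 35.0
```

```bash
python3 st.py|head -7
```

```text
14.65 angle 0.961 r 0.0908 F tang resist 5.68 radial -3.09 grip 0.021342541919772504 35.01105306797399 vel 2.006848342811737
0.02 [1.8 0.3]
0.04 [3.6 0.5]
0.06 [5.3 0.8]
0.08 [7.1 1. ]
0.1 [8.9 1.1]
0.15 [13.4  1.3]
```

>>> {"api": "drive_tool", "payload": {
  "moves": [
    {"x": 0, "y": 1.8, "z": -0.3, "rx": 0, "ry": 0, "rz": 0, "fingers": 1},
    {"x": 0, "y": 3.6, "z": -0.5, "rx": 0, "ry": 0, "rz": 0, "fingers": 1},
    {"x": 0, "y": 5.3, "z": -0.7, "rx": 0, "ry": 0, "rz": 0, "fingers": 1},
    {"x": 0, "y": 7.1, "z": -0.9, "rx": 0, "ry": 0, "rz": 0, "fingers": 1}
  ]
}}

```text
time_s: 15.15
tool_pos: [0.5602, -0.0334, 0.3044]
tool_rot: [-179.9, 0.0, 78.7]
force: [-6.3, 0.7, -4.8]
grip_width: 0.0213
grasp_force: 35.0
```

```bash
python3 st.py|head -7
```

```text
15.15 angle 1.04 r 0.0908 F tang resist 6.74 radial -4.13 grip 0.021264383514409027 35.01185686793178 vel 2.258635200362329
0.02 [1.8 0.2]
0.04 [3.6 0.3]
0.06 [5.4 0.3]
0.08 [7.2 0.4]
0.1 [9.  0.4]
0.15 [13.5  0.3]
```

>>> {"api": "drive_tool", "payload": {
  "moves": [
    {"x": 0, "y": 1.8, "z": -0.1, "rx": 0, "ry": 0, "rz": 0, "fingers": 1},
    {"x": 0, "y": 3.6, "z": -0.1, "rx": 0, "ry": 0, "rz": 0, "fingers": 1},
    {"x": 0, "y": 5.4, "z": 0, "rx": 0, "ry": 0, "rz": 0, "fingers": 1},
    {"x": 0, "y": 7.2, "z": 0, "rx": 0, "ry": 0, "rz": 0, "fingers": 1}
  ]
}}

```text
time_s: 15.65
tool_pos: [0.5674, -0.0349, 0.3048]
tool_rot: [-180.0, 0.0, 78.7]
force: [-7.4, 1.1, -2.7]
grip_width: 0.0213
grasp_force: 35.0
```

```bash
python3 st.py|head -7
```

```text
15.65 angle 1.121 r 0.0908 F tang resist 7.56 radial -2.64 grip 0.02125791042697467 35.01641008428123 vel 2.1899386103296044
0.02 [1.8 0. ]
0.04 [ 3.6 -0. ]
0.06 [ 5.4 -0.1]
0.08 [ 7.2 -0.2]
0.1 [ 9.  -0.3]
0.15 [13.5 -0.8]
```

>>> {"api": "drive_tool", "payload": {
  "moves": [
    {"x": 0, "y": 1.8, "z": 0, "rx": 0, "ry": 0, "rz": 0, "fingers": 1},
    {"x": 0, "y": 3.6, "z": 0.1, "rx": 0, "ry": 0, "rz": 0, "fingers": 1},
    {"x": 0, "y": 5.4, "z": 0.2, "rx": 0, "ry": 0, "rz": 0, "fingers": 1}
  ]
}}

```text
time_s: 16.02
tool_pos: [0.5727, -0.0359, 0.3047]
tool_rot: [-180.0, 0.0, 78.7]
force: [-6.8, 0.0, -1.2]
grip_width: 0.021
grasp_force: 35.0
```

```bash
python3 st.py|head -7
```

```text
16.025 angle 1.181 r 0.0908 F tang resist 6.62 radial -1.5 grip 0.020981125266791606 35.015826833914616 vel 2.0478875338657314
0.02 [ 1.8 -0.1]
0.04 [ 3.6 -0.2]
0.06 [ 5.4 -0.4]
0.08 [ 7.2 -0.6]
0.1 [ 9.  -0.9]
0.15 [13.4 -1.6]
```

>>> {"api": "drive_tool", "payload": {
  "moves": [
    {"x": 0, "y": 1.8, "z": 0.1, "rx": 0, "ry": 0, "rz": 0, "fingers": 1},
    {"x": 0, "y": 3.6, "z": 0.2, "rx": 0, "ry": 0, "rz": 0, "fingers": 1},
    {"x": 0, "y": 5.4, "z": 0.4, "rx": 0, "ry": 0, "rz": 0, "fingers": 1}
  ]
}}

```text
time_s: 16.4
tool_pos: [0.5779, -0.037, 0.3043]
tool_rot: [-180.0, 0.0, 78.7]
force: [-5.9, 1.1, -1.0]
grip_width: 0.0212
grasp_force: 35.0
```

```bash
python3 st.py|head -7
```

```text
16.4 angle 1.24 r 0.0908 F tang resist 5.87 radial -1.63 grip 0.021241966070471328 35.01591152180481 vel 1.9939407175980997
0.02 [ 1.8 -0.2]
0.04 [ 3.6 -0.5]
0.06 [ 5.3 -0.7]
0.08 [ 7.1 -1. ]
0.1 [ 8.9 -1.4]
0.15 [13.3 -2.4]
```

>>> {"api": "drive_tool", "payload": {
  "moves": [
    {"x": 0, "y": 1.8, "z": 0.2, "rx": 0, "ry": 0, "rz": 0, "fingers": 1},
    {"x": 0, "y": 3.6, "z": 0.5, "rx": 0, "ry": 0, "rz": 0, "fingers": 1},
    {"x": 0, "y": 5.3, "z": 0.7, "rx": 0, "ry": 0, "rz": 0, "fingers": 1}
  ]
}}

```text
time_s: 16.77
tool_pos: [0.5831, -0.0381, 0.3036]
tool_rot: [-180.0, 0.0, 78.7]
force: [-7.2, 0.7, -2.6]
grip_width: 0.0212
grasp_force: 35.0
```

```bash
python3 st.py|head -7
```

```text
16.775 angle 1.299 r 0.0908 F tang resist 6.64 radial -3.77 grip 0.0212383258135638 35.01557331877848 vel 2.066883582194826
0.02 [ 1.8 -0.3]
0.04 [ 3.5 -0.7]
0.06 [ 5.3 -1. ]
0.08 [ 7.  -1.5]
0.1 [ 8.8 -1.9]
0.15 [13.1 -3.2]
```

>>> {"api": "drive_tool", "payload": {
  "moves": [
    {"x": 0, "y": 1.8, "z": 0.4, "rx": 0, "ry": 0, "rz": 0, "fingers": 1},
    {"x": 0, "y": 3.5, "z": 0.8, "rx": 0, "ry": 0, "rz": 0, "fingers": 1},
    {"x": 0, "y": 5.3, "z": 1.2, "rx": 0, "ry": 0, "rz": 0, "fingers": 1}
  ]
}}

```text
time_s: 17.15
tool_pos: [0.5884, -0.0391, 0.3025]
tool_rot: [-180.0, 0.0, 78.7]
force: [-7.2, 1.1, -0.8]
grip_width: 0.0214
grasp_force: 35.0
```

```bash
python3 st.py|head -7
```

```text
17.15 angle 1.359 r 0.0908 F tang resist 6.95 radial -2.44 grip 0.021441458748136386 35.0174406590304 vel 2.1075557301299193
0.02 [ 1.8 -0.4]
0.04 [ 3.5 -0.9]
0.06 [ 5.2 -1.4]
0.08 [ 6.9 -1.9]
0.1 [ 8.7 -2.4]
0.15 [12.9 -4. ]
```

>>> {"api": "drive_tool", "payload": {
  "moves": [
    {"x": 0, "y": 1.8, "z": 0.5, "rx": 0, "ry": 0, "rz": 0, "fingers": 1},
    {"x": 0, "y": 3.5, "z": 1.0, "rx": 0, "ry": 0, "rz": 0, "fingers": 1},
    {"x": 0, "y": 5.2, "z": 1.5, "rx": 0, "ry": 0, "rz": 0, "fingers": 1}
  ]
}}

```text
time_s: 17.52
tool_pos: [0.5935, -0.0402, 0.3011]
tool_rot: [-180.0, 0.0, 78.7]
force: [-6.6, -0.5, -0.8]
grip_width: 0.0211
grasp_force: 35.0
```

```bash
python3 st.py|head -7
```

```text
17.525 angle 1.419 r 0.0907 F tang resist 5.9 radial -2.56 grip 0.02107274760409272 35.01868773353635 vel 1.9968750253776726
0.02 [ 1.7 -0.5]
0.04 [ 3.4 -1.1]
0.06 [ 5.1 -1.7]
0.08 [ 6.8 -2.3]
0.1 [ 8.5 -3. ]
0.15 [12.6 -4.7]
```

>>> {"api": "drive_tool", "payload": {
  "moves": [
    {"x": 0, "y": 1.7, "z": 0.6, "rx": 0, "ry": 0, "rz": 0, "fingers": 1},
    {"x": 0, "y": 3.4, "z": 1.2, "rx": 0, "ry": 0, "rz": 0, "fingers": 1},
    {"x": 0, "y": 5.1, "z": 1.8, "rx": 0, "ry": 0, "rz": 0, "fingers": 1}
  ]
}}

```text
time_s: 17.9
tool_pos: [0.5986, -0.0412, 0.2994]
tool_rot: [-180.0, 0.0, 78.7]
force: [-7.9, 0.1, 0.7]
grip_width: 0.0207
grasp_force: 35.0
```

```bash
python3 st.py|head -7
```

```text
17.9 angle 1.479 r 0.0908 F tang resist 7.59 radial -1.98 grip 0.020725595375711447 35.0178406546911 vel 1.961023716652428
0.02 [ 1.7 -0.6]
0.04 [ 3.4 -1.3]
0.06 [ 5. -2.]
0.08 [ 6.7 -2.7]
0.1 [ 8.3 -3.5]
0.15 [12.3 -5.5]
```

>>> {"api": "drive_tool", "payload": {
  "moves": [
    {"x": 0, "y": 1.7, "z": 0.7, "rx": 0, "ry": 0, "rz": 0, "fingers": 1},
    {"x": 0, "y": 3.4, "z": 1.4, "rx": 0, "ry": 0, "rz": 0, "fingers": 1}
  ]
}}

```text
time_s: 18.15
tool_pos: [0.602, -0.0418, 0.2981]
tool_rot: [180.0, 0.0, 78.7]
force: [-7.7, 0.1, 0.4]
grip_width: 0.0209
grasp_force: 35.0
```

```bash
python3 st.py|head -7
```

```text
18.15 angle 1.52 r 0.0907 F tang resist 7.21 radial -2.49 grip 0.02092100933317974 35.01882714412204 vel 2.033428585413867
0.02 [ 1.7 -0.7]
0.04 [ 3.3 -1.4]
0.06 [ 4.9 -2.2]
0.08 [ 6.6 -3. ]
0.1 [ 8.2 -3.8]
0.15 [12.1 -6. ]
```

>>> {"api": "drive_tool", "payload": {
  "moves": [
    {"x": 0, "y": 1.7, "z": 0.8, "rx": 0, "ry": 0, "rz": 0, "fingers": 1},
    {"x": 0, "y": 3.3, "z": 1.5, "rx": 0, "ry": 0, "rz": 0, "fingers": 1}
  ]
}}

```text
time_s: 18.4
tool_pos: [0.6053, -0.0425, 0.2967]
tool_rot: [180.0, 0.0, 78.7]
force: [-6.9, 0.1, -0.2]
grip_width: 0.021
grasp_force: 35.0
```

```bash
python3 st.py|head -7
```

```text
18.4 angle 1.559 r 0.0907 F tang resist 6.1 radial -2.94 grip 0.02101290031687791 35.01935324180522 vel 1.8850735518203259
0.02 [ 1.6 -0.8]
0.04 [ 3.2 -1.5]
0.06 [ 4.9 -2.4]
0.08 [ 6.4 -3.2]
0.1 [ 8.  -4.1]
0.15 [11.8 -6.5]
```

>>> {"api": "drive_tool", "payload": {
  "moves": [
    {"x": 0, "y": 1.6, "z": 0.8, "rx": 0, "ry": 0, "rz": 0, "fingers": 1},
    {"x": 0, "y": 3.2, "z": 1.6, "rx": 0, "ry": 0, "rz": 0, "fingers": 1}
  ]
}}

```text
time_s: 18.65
tool_pos: [0.6084, -0.0431, 0.2952]
tool_rot: [180.0, 0.0, 78.7]
force: [-6.6, -0.4, 0.2]
grip_width: 0.0209
grasp_force: 35.0
```

```bash
python3 st.py|head -7
```

```text
18.65 angle 1.599 r 0.0908 F tang resist 5.82 radial -2.68 grip 0.020923887019492507 35.01981710549444 vel 1.8785668778691362
0.02 [ 1.6 -0.8]
0.04 [ 3.2 -1.7]
0.06 [ 4.8 -2.6]
0.08 [ 6.3 -3.5]
0.1 [ 7.8 -4.4]
0.15 [11.6 -6.9]
```

>>> {"api": "drive_tool", "payload": {
  "moves": [
    {"x": 0, "y": 1.6, "z": 0.8, "rx": 0, "ry": 0, "rz": 0, "fingers": 1},
    {"x": 0, "y": 3.2, "z": 1.7, "rx": 0, "ry": 0, "rz": 0, "fingers": 1}
  ]
}}

```text
time_s: 18.9
tool_pos: [0.6113, -0.0437, 0.2935]
tool_rot: [-180.0, 0.0, 78.7]
force: [-10.2, 0.2, 3.9]
grip_width: 0.0213
grasp_force: 35.0
```

```bash
python3 st.py|head -7
```

```text
18.9 angle 1.636 r 0.0907 F tang resist 10.69 radial -1.41 grip 0.021346845462036627 35.028676779056696 vel 1.7834353056400674
0.02 [ 1.6 -0.9]
0.04 [ 3.1 -1.8]
0.06 [ 4.7 -2.7]
0.08 [ 6.2 -3.7]
0.1 [ 7.7 -4.7]
0.15 [11.3 -7.4]
```

Resistance rose to 10.7 N from about 6.7 N, so the collar is bearing on the buffer. I'll hold and read it again.

>>> {"api": "drive_tool", "payload": {
  "moves": [
    {"x": 0, "y": 0, "z": 0, "rx": 0, "ry": 0, "rz": 0, "fingers": 1},
    {"x": 0, "y": 0, "z": 0, "rx": 0, "ry": 0, "rz": 0, "fingers": 1}
  ]
}}

```text
time_s: 19.15
tool_pos: [0.6113, -0.0437, 0.2936]
tool_rot: [-180.0, 0.0, 78.7]
force: [-7.9, 0.5, 1.1]
grip_width: 0.021
grasp_force: 35.0
```

```bash
python3 st.py|head -2
```

```text
19.15 angle 1.635 r 0.0907 F tang resist 7.43 radial -2.79 grip 0.02095317319398079 35.01512526021543 vel 0.12438556083783349
0.02 [ 1.6 -0.9]
```

>>> {"api": "drive_tool", "payload": {
  "moves": [
    {"x": 0, "y": 0.8, "z": 0.4, "rx": 0, "ry": 0, "rz": 0, "fingers": 1}
  ]
}}

```text
time_s: 19.27
tool_pos: [0.6114, -0.0437, 0.2934]
tool_rot: [-179.9, 0.0, 78.7]
force: [-11.9, 0.4, 4.3]
grip_width: 0.0214
grasp_force: 35.0
```

```bash
python3 st.py|head -2
```

```text
19.275 angle 1.638 r 0.0907 F tang resist 12.37 radial -1.9 grip 0.021368860858878222 35.025539566872794 vel 0.8744727105842016
0.02 [ 1.6 -0.9]
```

>>> {"api": "drive_tool", "payload": {
  "moves": [
    {"x": 0, "y": 0, "z": 0, "rx": 0, "ry": 0, "rz": 0, "fingers": 1}
  ]
}}

```text
time_s: 19.4
tool_pos: [0.6114, -0.0437, 0.2935]
tool_rot: [-179.9, 0.1, 78.7]
force: [-9.9, 1.5, 3.8]
grip_width: 0.0212
grasp_force: 35.0
```

```bash
python3 st.py|head -2
```

```text
19.4 angle 1.637 r 0.0907 F tang resist 10.63 radial -1.5 grip 0.021197975868808915 35.022505526285386 vel 0.11179848948509641
0.02 [ 1.6 -0.9]
```

>>> {"api": "drive_tool", "payload": {
  "moves": [
    {"x": 0, "y": 0.4, "z": 0.2, "rx": 0, "ry": 0, "rz": 0, "fingers": 1},
    {"x": 0, "y": 0.4, "z": 0.2, "rx": 0, "ry": 0, "rz": 0, "fingers": 1}
  ]
}}

```text
time_s: 19.65
tool_pos: [0.6115, -0.0437, 0.2934]
tool_rot: [-179.9, 0.1, 78.7]
force: [-11.4, 0.0, 4.2]
grip_width: 0.0208
grasp_force: 35.0
```

```bash
python3 st.py|head -2
```

```text
19.65 angle 1.638 r 0.0907 F tang resist 11.82 radial -1.7 grip 0.020777449008898104 35.02602948121421 vel 0.10755835344726351
0.02 [ 1.6 -0.9]
```

Held at 11.8 N, about 5 N above winding, which is in the middle of the snug range. Letting go.

>>> {"api": "drive_tool", "payload": {
  "moves": [
    {"x": 0, "y": 0, "z": 0, "rx": 0, "ry": 0, "rz": 0, "fingers": 1},
    {"x": 0, "y": 0, "z": 0, "rx": 0, "ry": 0, "rz": 0, "fingers": -0.2},
    {"x": 0, "y": 0, "z": 0, "rx": 0, "ry": 0, "rz": 0, "fingers": -0.2},
    {"x": 0, "y": 0, "z": 0, "rx": 0, "ry": 0, "rz": 0, "fingers": -0.2},
    {"x": 0, "y": 0, "z": -40, "rx": 0, "ry": 0, "rz": 0, "fingers": -0.2},
    {"x": 0, "y": 0, "z": -90, "rx": 0, "ry": 0, "rz": 0, "fingers": -0.2},
    {"x": 20, "y": -40, "z": -110, "rx": 0, "ry": 0, "rz": 0, "fingers": -0.2},
    {"x": 40, "y": -100, "z": -110, "rx": 0, "ry": 0, "rz": 0, "fingers": -0.2},
    {"x": 60, "y": -120, "z": -110, "rx": 0, "ry": 0, "rz": 0, "fingers": -0.2},
    {"x": 60, "y": -120, "z": -110, "rx": 0, "ry": 0, "rz": 0, "fingers": -0.2}
  ]
}}

```text
time_s: 20.9
tool_pos: [0.5066, 0.041, 0.403]
tool_rot: [179.7, 0.1, 78.9]
force: [0.5, -0.3, -0.5]
grip_width: 0.052
grasp_force: 0.0
```

```bash
python3 - <<'E'
from h import *
import cv2
p=np.load("pose.npy"); c=vision.read_camera("scene"); print([(proj(P2W(X,p),c)-[190,135])*4.504 for X in(ball(1.2),handle(1.638),[0,0,.283+.0327])])
b=c["image"][135:260,190:325]; cv2.imwrite("pics/f.png",cv2.resize(b,(608,563),interpolation=cv2.INTER_CUBIC)[:,:,::-1])
E
```

```text
[array([274.62983625, 343.59415654]), array([343.79053233, 293.47837344]), array([187.04410958, 236.2630074 ])]
```

View pics/f.png

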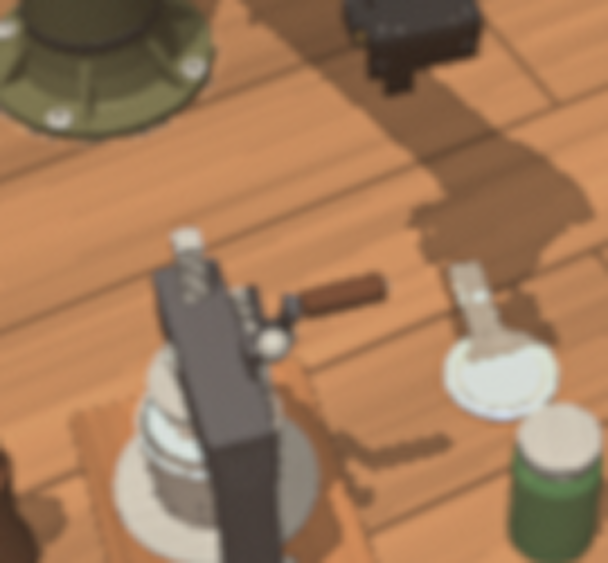

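The ram top is at (187,237), the handle at (343,294) and the ball at (273,342), all as predicted: ram up, pawl over, gripper clear. Handing in.

```bash
python3 -c "
from cell import workorder
print(workorder.sign_off())"
```

```text
the job is handed in; nothing more can be done
None
```

The press is released and the job is handed in (no verdict came back): the pawl is thrown over, the crank is wound back to about 1.64 rad with the collar bearing on the buffer at an estimated 20–25 N (from the wrist force), and the handle is let go.

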